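# Hang the drained filter plate back in the press pack

## Robot

A 7-joint arm with a two-finger parallel gripper is mounted at the origin on the work surface. World frame = base frame: x ahead of the robot, y to its left, z up, the work surface at z = 0. Lengths are in m, angles in rad, forces in N, time in s.
With the tool pointing down it reaches from about 0.35 to 0.9 m from the base axis. Payload 8.1 kg.
Tool frame: the origin (TCP) lies between the finger pads; the fingertips stand 11 mm ahead of it and the grasp point (between the pads) lies 8 mm behind it; z points along the fingers, y is the line along which they close (so a half turn about z gives the same grasp; the last joint's range is limited). The gripper opens to 92 mm and grips with 3 to 60 N. Pads are 19 mm wide; open, the fingers measure 130 mm over their backs; the gripper's body (75 mm by 190 mm) begins 47 mm behind the grasp point.
Start: joints at [1.102, 0.434, 0.025, 1.573, -0.012, 1.134, -0.075], TCP at [0.224, -0.584, 0.238] pointing down, gripper open.
Joint ranges: [-2.62, 2.62], [-0.44, 2.09], [-1.27, 1.32], [0.08, 2.57], [-1.32, 4.46], [0.12, 2], [-2.74, 2.74]. Speed limits (rad/s): [2.22, 2.22, 3.01, 3.01, 3.14, 3.14, 3.14].

## Interface

Orientations are given as a rotation vector (axis times angle).
In Python, from cell import observe, get_image, camera_params, sign_off gives the robot as it stands.
- The arm moves only by the shell command python3 -m pendant 'ROWS' [FORCE]. ROWS is JSON, one flat list of numbers, 7 for each row, row after row: the shift along the tool's x, y, z in m, then the turn, a rotation vector about the tool's x, y, z in rad, then the finger opening in m, from 0 to 0.0918. In form: [dx, dy, dz, rx, ry, rz, jaw, dx, dy, dz, rx, ry, rz, jaw, ...]. A call has 1 to 10 rows; each row shifts and turns the commanded pose from where the row before left it, along the tool's axes as they then stand; what a row does not reach is not made up. A row lasts 1/8 s, in which the tool goes at most 62.5 mm and 10.7 degrees, less where a joint would pass 70% of its speed; a pose out of reach is approached as far as the arm can. A call is refused whole if a number of a shift passes 0.0625 or a number of a turn 0.188, either way. A call with a gripper value outside its range is refused whole. The fingers move at their own pace and stop on an object; FORCE is the grip in N (left out, the last holds). Time passes only in rows, so rows that do not move let the fingers close. It gives the time, the measured TCP pose, the force, the opening and the grip force at its end, in the units of the state.
- observe(): the state, without advancing time (a new reading comes with each control period).
- get_image(name): name is "scene" or "top"; returns the picture (480x640x3 uint8, red, green, blue); there is no depth.
- camera_params(name): a dict with "intrinsics" (3x3 intrinsics, pixels), "dist" ([k1, k2, p1, p2, k3] as OpenCV has them; the pictures are not rectified), "eye" and "rotation" of the camera in the world. Camera axes: x right, y down, z forward; pixel columns grow to the right and rows downward; lengths in m; the calibration is good to about 2 mm. A picture is of the moment at which its call begins. camera_params takes no time and is no camera call.
- sign_off(): hands the job in; it is judged then, once.
The state is a dict: "clock": time; "joints": joint angles; "dq": joint speeds; "joint_efforts": joint torques, N m; "position": TCP position; "ee_rot": TCP orientation; "force": force on the tool from outside, world axes, zero at the start; "ft_torque": the same for the moment, N m; "width": opening from 0.0 (shut) to 1.0 (fully open); "gripper_force": force on a finger pad.
Only numpy, scipy, OpenCV 4.12 (cv2) and the standard library are available. Lean on these libraries where they do the work, as an engineer would, in place of code of your own. Each camera call takes 0.05 s, during which the arm holds its last target. There are 200 camera calls.

## Task

Take the clean filter plate that leans in the draining stand and hang it back in the one gap in the plate pack of the filter press, right down until both its lugs rest on the side bars and it hangs square and upright like the rest. Lower it all the way, do not drop it; leave the plates already hanging where they are, and do not knock the beaker, flask or spanner.

Things in the scene. Friction and masses are not known exactly. Their poses are not given: they have to be found in the camera images.
- plate: The filter plate to hang: white plastic, 120 wide (its y) x 120 tall (z) x 18 thick (x), faces alike, ribbed; bottom edges rounded 3 mm; 240 to 400 g. Origin: centre of its underside; z up the plate, x its normal. It starts leaning 35 degrees off vertical in the stand, top over the stand's -x side, foot against the foot bar.
- handle (a point): Grip point, middle of the plate's steel bail handle: 40 wide (y), 12 thick (x), 120 to 160 mm above the plate's origin, two legs under an 8 mm crossbar; fingers close along y on its outer sides. z up the handle. It pivots about y, 16 mm below this point, between stops at +-12 degrees from the plate's plane, with some friction: a lifted plate swings in it, may hang off plumb.
- lugs (a point): Middle of the line under the plate's two side lugs, 85 mm above the plate's origin. The lugs are 14 thick and 16 high and reach from y = 60 to 86 mm on either side.
- press: Bench filter press, fixed, grey heads. Origin: on the bench, midway between the two side bars, which run along its x. z up. Fixed head's inner face at x = -138 mm, moving head's at 130 mm, both 160 mm tall; handwheel at x = 252 mm. A plate hung home is upright, its faces square to the bars (its x along the press's x, either way), its origin at y = 0, 35 mm above the bench.
- bars (a point): Point midway between the tops of the press's two side bars, 120 mm above the bench. The bars are 18 mm round steel, centred at y = +-72 mm, 126 mm clear between them, from x = -165 to 220 mm. Plates hang with both lugs on them.
- stand: Draining stand of sheet and rod, fixed: tray 220 x 220 x 14 mm. Origin: centre of the tray's underside. The plate's foot stands at x = 60 mm, held by a 25 mm high foot bar just behind it (+x); a round back rail at x = 3 mm, 65 mm high, carries the plate's lower face.
- beaker: Clear plastic beaker, 68 mm wide, 85 mm high, bystander. Origin: centre of its underside.
- spanner: Steel spanner lying flat, 170 mm long along its x, bystander.
- flask: Stoppered glass flask, 92 mm wide at the foot, 160 mm high, bystander. Origin: centre of its underside.
- near1: Loose white plastic chamber filter plate like the one to hang, handle upright, hanging in the press, first from the gap on the gap's -x (fixed head) side. Origin: centre of its underside, axes as the press. The gap between the faces of near1 and far1 is 20.5 to 22 mm wide; its middle is midway between their origins. Plate tops are 155 mm, handle tops 195 mm above the bench.
- far1: Loose white plastic chamber filter plate like the one to hang, handle upright, hanging in the press, first from the gap on the gap's +x (moving head) side. Origin: centre of its underside, axes as the press.
- near2: Loose white plastic chamber filter plate like the one to hang, handle upright, hanging in the press, second from the gap on the gap's -x (fixed head) side. Origin: centre of its underside, axes as the press.
- far2: Loose white plastic chamber filter plate like the one to hang, handle upright, hanging in the press, second from the gap on the gap's +x (moving head) side. Origin: centre of its underside, axes as the press.
- near3: Loose white plastic chamber filter plate like the one to hang, handle upright, hanging in the press, third from the gap on the gap's -x (fixed head) side. Origin: centre of its underside, axes as the press.
- far3: Loose white plastic chamber filter plate like the one to hang, handle upright, hanging in the press, third from the gap on the gap's +x (moving head) side. Origin: centre of its underside, axes as the press.
Mind the look-alikes: they are no part of the job. Leave any red or yellow look-alike of the near1 alone. What is shaped like the far1 but orange is not meant.

How it is judged:
By the outcome, as a careful person would: the job done as asked, in the order asked, and still so for the second after the job is handed in, with the robot touching nothing.
It also fails if it takes over 61 s, if anything falls off the work surface, if the arm or the gripper's body presses on something with over 40 N, if the wrist force passes 120 N, or if a joint passes its speed limit or range.

## Working session

There is one attempt and no reset: what is moved stays moved. The work goes in short steps, Python scripts to look and compute and a shell command to move; the robot and the scene stay as the last step left them, time stands still between calls to the robot, and variables do not carry over. Pictures are saved under pics/ and viewed, at most 10 in all, crops included, and the job is handed in when it is done.

```bash
mkdir -p pics
python3 - <<'E'
from cell import *
import cv2,numpy as np
for n in("scene","top"):
    im=get_image(n); cv2.imwrite(f"pics/{n}0.png",im[:,:,::-1]); p=camera_params(n)
    print(n,{k:np.round(v,4).tolist() for k,v in p.items() if not isinstance(v,str)})
print(observe())
E
```

```text
scene {'intrinsics': [[433.1316, 0.0, 318.2954], [0.0, 433.1316, 229.2791], [0.0, 0.0, 1.0]], 'dist': [0.0208, 0.0, 0.0, 0.0, 0.0], 'eye': [0.857, -0.6523, 0.8145], 'rotation': [-2.3272, -0.6758, 0.2571]}
top {'intrinsics': [[480.5875, 0.0, 322.8969], [0.0, 480.5875, 245.2962], [0.0, 0.0, 1.0]], 'dist': [-0.0342, 0.0, 0.0, 0.0, 0.0], 'eye': [0.4038, -0.1206, 1.0291], 'rotation': [-2.1676, 2.1227, -0.098]}
{'clock': 0.1, 'joints': array([ 1.10238647,  0.43513061,  0.02497382,  1.57399102, -0.01160096,
        1.13401907, -0.07508958]), 'dq': array([ 0.00029217, -0.00314   , -0.00028017, -0.00215611,  0.00014411,
        0.00019738,  0.00206366]), 'joint_efforts': array([ 4.15878778e-03, -6.69121599e+01,  9.88358259e-01, -3.15147078e+01,
       -6.06121332e-02,  3.72959173e-02,  6.70830423e-05]), 'position': array([ 0.22335975, -0.58325144,  0.23704338]), 'ee_rot': array([-3.08787767e+00, -5.71076740e-01,  5.94373200e-04]), 'force': array([0.07763735, 0.41875595, 0.01685971]), 'ft_torque': array([-0.04200018, -0.01763908,  0.03188744]), 'gripper_force': 0.0, 'width': 0.9998131200942131}
```

View pics/scene0.png

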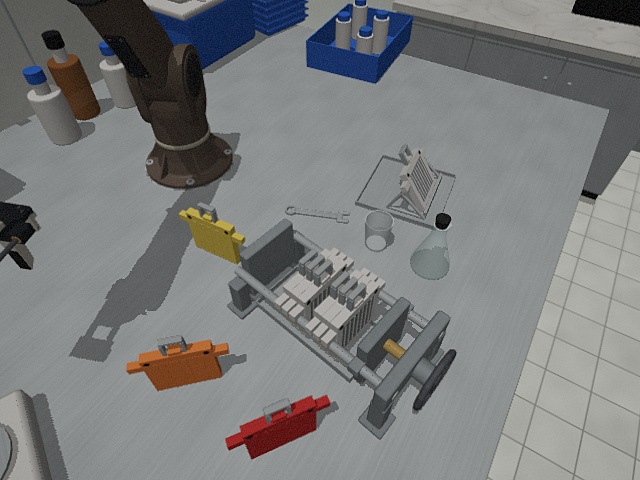

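View pics/top0.png

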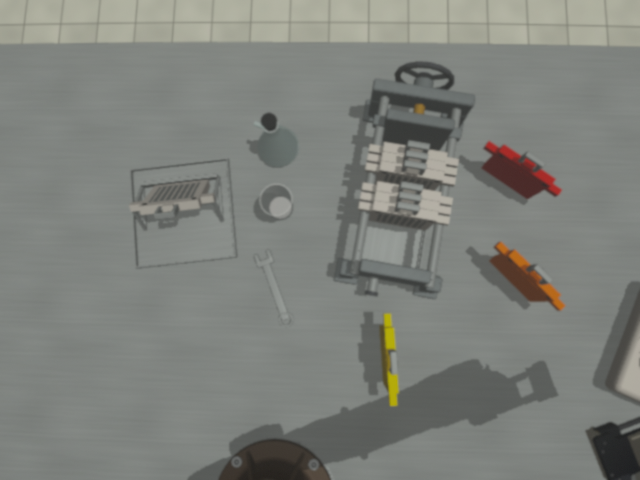

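The scene view shows the leaning white plate in the stand at (418,180). The gap in the pack lies between two groups of three, around (320,285). In the top view the plate is at (175,205) and the gap is near (410,180).

Things that could be taken for it, in scene pixels: the leaning white plate (418,180), the hanging white plates (310,290) and (350,300), yellow (213,235), orange (180,365) and red (278,425). The one leaning in the stand is the one I want, so I'll check it in a close crop.

```bash
cat > h.py <<'E'
from cell import *
import cv2,numpy as np
from scipy.spatial.transform import Rotation as R
P={n:camera_params(n) for n in("scene","top")}
def ray(n,uv):
    p=P[n]; x=cv2.undistortPoints(np.array([[uv]],float),np.array(p["intrinsics"]),np.array(p["dist"]))[0,0]
    rot=np.array(p["rotation"]); M=R.from_rotvec(rot).as_matrix() if rot.shape==(3,) else rot
    d=M@np.r_[x,1]; return np.array(p["eye"]),d/np.linalg.norm(d)
def onz(n,uv,z):
    e,d=ray(n,uv); return e+d*(z-e[2])/d[2]
def tri(a,b):
    e1,d1=ray("scene",a); e2,d2=ray("top",b)
    s=np.linalg.lstsq(np.c_[d1,-d2],e2-e1,rcond=None)[0]
    p,q=e1+s[0]*d1,e2+s[1]*d2; return (p+q)/2,np.linalg.norm(p-q)
def proj(n,X):
    p=P[n]; rot=np.array(p["rotation"]); M=R.from_rotvec(rot).as_matrix() if rot.shape==(3,) else rot
    return cv2.projectPoints(np.array(X,float).reshape(-1,1,3),cv2.Rodrigues(M.T)[0],-M.T@np.array(p["eye"]),np.array(p["intrinsics"]),np.array(p["dist"]))[0][:,0]
E
python3 - <<'E'
import cv2,numpy as np
t=cv2.imread("pics/top0.png");s=cv2.imread("pics/scene0.png")
def c(im,x,y,w,h,k): return cv2.resize(im[y:y+h,x:x+w],(w*k,h*k),interpolation=cv2.INTER_CUBIC)
a=c(t,120,155,120,120,5); b=c(s,350,140,120,100,5)
out=np.zeros((600,800,3),np.uint8)
cv2.imwrite("pics/stand.png",np.hstack([c(t,125,155,100,120,4),c(s,355,130,100,120,4)]))
cv2.imwrite("pics/press.png",np.hstack([c(t,345,130,120,110,4)[:, :400],c(s,270,235,130,110,4)[:, :400]][:1]+[c(s,275,240,100,110,4)]))
E
```

```text
(no output)
```

View pics/stand.png

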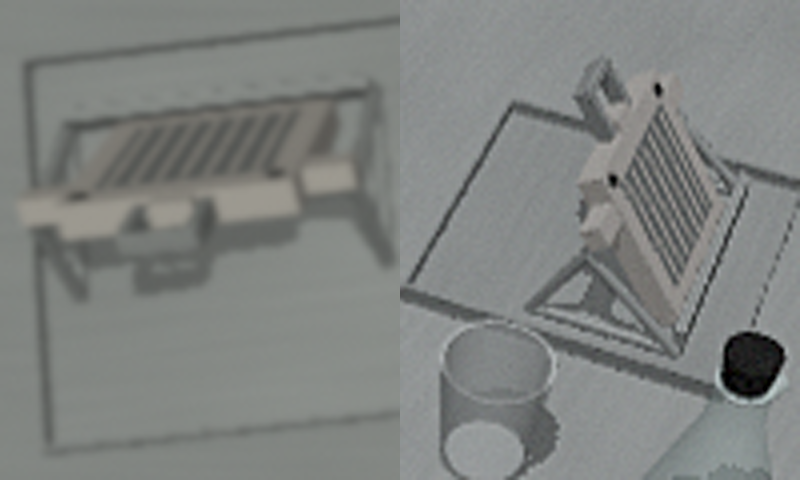

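View pics/press.png

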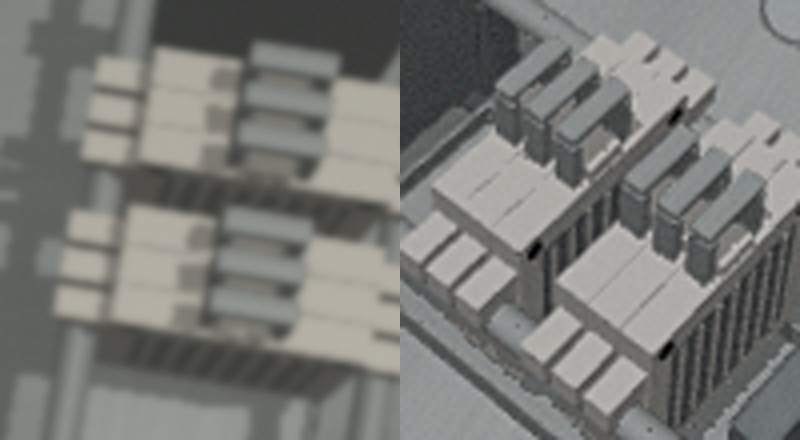

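The stand crop confirms the choice: a white plate with its top leaning to image-down (stand -x). Its bail crossbar is near top pixel (164,216) and its lugs near (132,208) and (207,199). In the press crop the gap runs through top pixels (380,176) to (445,187), with three plates on each side.

Run:
```python
from h import *
tc=[(131.3,171.3),(229,160),(237,257),(137,267)]
C=np.array([onz("top",c,0.014) for c in tc]); print("tray",C.round(4).tolist(),[np.linalg.norm(C[i]-C[i-1]).round(4) for i in range(4)],C.mean(0).round(4))
# press: white mask
im=cv2.imread("pics/top0.png"); hsv=cv2.cvtColor(im,cv2.COLOR_BGR2HSV)
sub=im[130:240,345:470].astype(int); 
m=((sub[:,:,2]-sub[:,:,0])>8)&(sub.sum(2)>390)
n,l,st,ce=cv2.connectedComponentsWithStats(m.astype(np.uint8),connectivity=4)
for i in range(1,n):
    if st[i,4]>15:
        ys,xs=np.where(l==i); r=cv2.minAreaRect(np.c_[xs+345,ys+130].astype(np.float32)); print(st[i,4],r,[onz("top",q,.155)[:2].round(4).tolist() for q in cv2.boxPoints(r)])
cv2.imwrite("pics/m.png",cv2.resize(m.astype(np.uint8)*255,None,fx=4,fy=4))
# heads: handwheel & bars
for q in [(383,100),(466,102)]: print(onz("top",q,.12))
```

```text
tray [[0.6831, 0.3378, 0.014], [0.7111, 0.121, 0.014], [0.498, 0.0936, 0.014], [0.4719, 0.3097, 0.014]] [np.float64(0.213), np.float64(0.2186), np.float64(0.2149), np.float64(0.2177)] [0.591  0.2155 0.014 ]
518 ((391.6539001464844, 157.2307891845703), (21.376659393310547, 28.43684196472168), 11.309932708740234) [[0.6548, -0.1939], [0.7089, -0.204], [0.7013, -0.2432], [0.6474, -0.2329]]
74 ((374.1153869628906, 147.92308044433594), (10.78638744354248, 6.864064693450928), 11.309932708740234) [[0.6908, -0.1745], [0.704, -0.1769], [0.7001, -0.1967], [0.687, -0.1943]]
822 ((440.62127685546875, 166.11859130859375), (34.91836929321289, 29.53336524963379), 14.620874404907227) [[0.6428, -0.2712], [0.698, -0.2854], [0.682, -0.3482], [0.6271, -0.3336]]
77 ((372.6486511230469, 157.1081085205078), (11.179131507873535, 6.904757499694824), 9.462322235107422) [[0.6727, -0.1717], [0.6859, -0.1737], [0.6826, -0.1943], [0.6694, -0.1923]]
83 ((371.11541748046875, 166.423095703125), (11.7669677734375, 7.0601806640625), 11.309932708740234) [[0.655, -0.1683], [0.6684, -0.1707], [0.6643, -0.1923], [0.6509, -
[... 222 characters left out ...]
), 90.0) [[0.6276, -0.1637], [0.628, -0.1841], [0.6147, -0.1842], [0.6143, -0.1638]]
865 ((433.2210693359375, 205.52749633789062), (37.18801498413086, 30.00749397277832), 12.804266929626465) [[0.5669, -0.2559], [0.6222, -0.2682], [0.6078, -0.335], [0.5528, -0.3222]]
80 ((365.8648681640625, 195.810791015625), (11.179131507873535, 7.233555316925049), 9.462322235107422) [[0.5983, -0.1599], [0.6118, -0.1619], [0.6087, -0.1824], [0.5951, -0.1803]]
86 ((364.3648681640625, 205.31080627441406), (11.672327995300293, 7.39795446395874), 9.462322235107422) [[0.5802, -0.1569], [0.594, -0.159], [0.5907, -0.1803], [0.577, -0.1782]]
[ 0.80575016 -0.20496013  0.12      ]
[ 0.8040339  -0.36853021  0.12      ]
```

Run:
```python
from h import *
lu=np.array([(374.115,147.92),(372.65,157.1),(371.1,166.42),(367.5,186.5),(365.86,195.81),(364.36,205.31)])
L=np.array([onz("top",q,.136)[:2] for q in lu]); print(L.round(4).tolist())
d=np.linalg.svd(L-L.mean(0))[2][0]; d*=np.sign(d[0]); yp=np.arctan2(d[1],d[0]); print("press yaw",np.degrees(yp),"steps",((L-L.mean(0))@d).round(4))
ys=np.radians(7.45); Rz=R.from_euler('z',7.45,degrees=True).as_matrix()
S=np.array([.591,.2155,0])
a,b=onz("top",(129.5,208),.1),onz("top",(213.7,199.5),.1); print("lugs",a,b,np.linalg.norm(a-b)); 
yo=(Rz.T@((a+b)/2-S))[1]; print("y off",yo)
Rp=Rz@R.from_euler('y',-35,degrees=True).as_matrix(); O=S+Rz@np.array([.06,yo,.0192])
np.savez("st.npz",O=O,Rp=Rp,Rz=Rz,S=S)
loc=np.array([(9,60,120),(9,-60,120),(-9,60,120),(-9,-60,120),(7,86,101),(7,-86,101),(7,86,85),(7,-86,85),(0,20,160),(0,-20,160),(9,60,0),(9,-60,0)])/1000
X=O+loc@Rp.T; print("handle",O+Rp@[0,0,.14])
out=[]
for n,(x,y,w,h) in {"top":(125,180,95,60),"scene":(395,140,65,100)}.items():
    im=cv2.imread(f"pics/{n}0.png"); k=8 if n=="top" else 6
    c=cv2.resize(im[y:y+h,x:x+w],None,fx=k,fy=k,interpolation=cv2.INTER_CUBIC)
    for i,p in enumerate(proj(n,X)):
        q=((p-[x,y]+.5)*k).astype(int); cv2.circle(c,tuple(int(v) for v in q),2,(0,0,255),-1); cv2.putText(c,str(i),tuple(int(v)+3 for v in q),0,.4,(255,0,0))
    out.append(c)
h=600;o=np.zeros((600,800,3),np.uint8); 
a=cv2.resize(out[0],None,fx=.55,fy=.55); o[:a.shape[0],:a.shape[1]]=a; o[:600,410+9-9+8:][:,:out[1].shape[1]]=out[1][:, :382]
cv2.imwrite("pics/ov.png",o)
```

```text
[[0.7018, -0.187], [0.6836, -0.1844], [0.6652, -0.1816], [0.6259, -0.1751], [0.6078, -0.1722], [0.5894, -0.1696]]
press yaw -8.922852604750968 steps [ 0.0569  0.0385  0.0199 -0.02   -0.0383 -0.0569]
lugs [0.58399371 0.29697479 0.1       ] [0.60377698 0.12732162 0.1       ] 0.17080273722896663
y off -0.003697617780957659
handle [0.57135011 0.20920139 0.13388129]
```

View pics/ov.png

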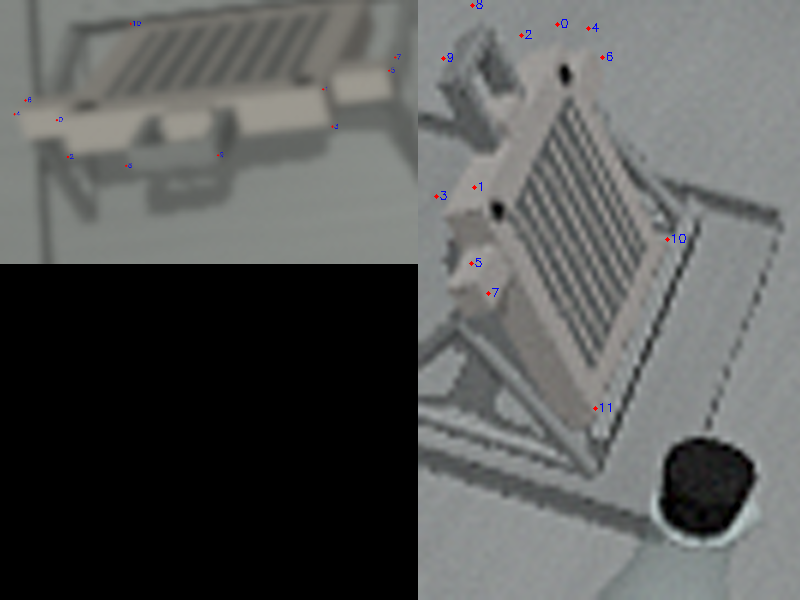

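Run:
```python
from h import *
d=np.load("st.npz");O,Rp,Rz,S=[d[k] for k in("O","Rp","Rz","S")]
print("tray corner",tri((383.2,155.5),(137,267)),tri((356.5,202.5),(237,257)))
for s,t in [((419,151.7),(143.8,203.1)),((407.7,174.5),(193.8,197.7))]:
    X,e=tri(s,t); print("hole",X.round(4),e.round(4),"in stand",(Rz.T@(X-S)).round(4),"in pred plate",(Rp.T@(X-O)).round(4))
# handle crossbar top ends: scene / top
for s,t in [((406,144.5),(152.5,218)),((399.3,153.5),(175.5,214.5))]:
    X,e=tri(s,t); print("bail",X.round(4),e.round(4),"in pred plate",(Rp.T@(X-O)).round(4))
print(proj("top",O+Rp@[0,0.02,.16]),proj("top",O+Rp@[0,-0.02,.16]))
```

```text
tray corner (array([0.47344221, 0.31263543, 0.00953751]), np.float64(0.002981077291214538)) (array([0.50108307, 0.09688982, 0.00800213]), np.float64(0.006351452746856075))
hole [0.5925 0.2658 0.1044] 0.0022 in stand [0.0081 0.0497 0.1044] in pred plate [0.0063 0.0534 0.0996]
hole [0.6053 0.1659 0.1043] 0.0013 in stand [ 0.0078 -0.0511  0.1043] in pred plate [ 0.006  -0.0474  0.0997]
bail [0.5606 0.2372 0.1318] 0.0038 in pred plate [-0.007   0.0292  0.1424]
bail [0.5655 0.1896 0.1371] 0.0002 in pred plate [-0.005  -0.0187  0.1475]
[[153.1370092  217.16503538]] [[174.00041151 214.78327272]]
```

```bash
cat >> h.py <<'E'
from scipy.linalg import fractional_matrix_power as fmp
def T(p,M): A=np.eye(4);A[:3,:3]=M;A[:3,3]=p;return A
def toolR(M): # tool axes for a plate frame M: z down the plate, y = -plate y
    return np.c_[M[:,0],-M[:,1],-M[:,2]]
def cur(): o=observe(); return T(o["position"],R.from_rotvec(o["ee_rot"]).as_matrix())
def go(target,N,A=None):
    A=cur() if A is None else A
    M=np.real(fmp(np.linalg.inv(A)@target,1/N)); r=R.from_matrix(M[:3,:3]).as_rotvec()
    row=np.r_[M[:3,3].round(4),r.round(3)]; print(N,"x",row.tolist()); 
    B=T(row[:3],R.from_rotvec(row[3:]).as_matrix()); C=A.copy(); zs=[]
    for _ in range(N): C=C@B; zs.append(C[:3,3].round(3).tolist())
    print(" path",zs[::max(1,N//4)],"end err mm",((C-target)[:3,3]*1e3).round(1)); return C
E
cat > tgt.py <<'E'
from h import *
d=np.load("st.npz");O,Rp,Rz,S=[d[k] for k in("O","Rp","Rz","S")]
O2=O+Rp@[-.004,.003,-.010]
TR=toolR(Rp)
grasp=T(O2+Rp@[0,0,.143-.008],TR); hov=T(O2+Rp@[0,0,.143-.008+.09],TR)
E
python3 - <<'E'
from tgt import *
print(grasp[:3,3],hov[:3,3],TR.round(3).tolist())
up=cur().copy(); up[:3,3]=[.40,-.25,.33]
C=go(up,8); go(hov,12,C)
E
```

```text
[0.57624319 0.21286677 0.1192997 ] [0.52505709 0.20617343 0.19302338] [[0.812, 0.13, 0.569], [0.106, -0.992, 0.074], [0.574, -0.0, -0.819]]
8 x [0.0355, -0.031, -0.0116, 0.0, -0.0, 0.0]
 path [[0.245, -0.542, 0.249], [0.29, -0.458, 0.272], [0.334, -0.375, 0.295], [0.378, -0.292, 0.319]] end err mm [-0.1 -0.2  0.2]
12 x [0.0163, -0.0344, 0.0163, -0.006, 0.051, 0.019]
 path [[0.403, -0.212, 0.314], [0.421, -0.098, 0.269], [0.451, 0.017, 0.233], [0.492, 0.131, 0.206]] end err mm [ 0.7 -0.3  1.3]
```

```bash
python3 -m pendant '[0.0355,-0.031,-0.0116,0,0,0,0.09, 0.0355,-0.031,-0.0116,0,0,0,0.09, 0.0355,-0.031,-0.0116,0,0,0,0.09, 0.0355,-0.031,-0.0116,0,0,0,0.09, 0.0355,-0.031,-0.0116,0,0,0,0.09, 0.0355,-0.031,-0.0116,0,0,0,0.09, 0.0355,-0.031,-0.0116,0,0,0,0.09, 0.0355,-0.031,-0.0116,0,0,0,0.09, 0,0,0,0,0,0,0.09]'
python3 - <<'E'
from tgt import *
go(hov,14)
E
```

```text
clock: 1.23
position: [0.4021, -0.247, 0.3313]
ee_rot: [-3.087, -0.582, -0.003]
force: [0.0, -0.4, -0.3]
width: 0.982
gripper_force: 0.0
14 x [0.0137, -0.0293, 0.0141, -0.005, 0.043, 0.017]
 path [[0.404, -0.215, 0.317], [0.417, -0.117, 0.278], [0.44, -0.02, 0.244], [0.471, 0.078, 0.217], [0.511, 0.174, 0.198]] end err mm [ 0.4 -0.5 -0.1]
```

```bash
python3 -m pendant '[0.0137,-0.0293,0.0141,-0.005,0.043,0.017,0.09, 0.0137,-0.0293,0.0141,-0.005,0.043,0.017,0.09, 0.0137,-0.0293,0.0141,-0.005,0.043,0.017,0.09, 0.0137,-0.0293,0.0141,-0.005,0.043,0.017,0.09, 0.0137,-0.0293,0.0141,-0.005,0.043,0.017,0.09, 0.0137,-0.0293,0.0141,-0.005,0.043,0.017,0.09, 0.0137,-0.0293,0.0141,-0.005,0.043,0.017,0.09]'; python3 -m pendant '[0.0137,-0.0293,0.0141,-0.005,0.043,0.017,0.09, 0.0137,-0.0293,0.0141,-0.005,0.043,0.017,0.09, 0.0137,-0.0293,0.0141,-0.005,0.043,0.017,0.09, 0.0137,-0.0293,0.0141,-0.005,0.043,0.017,0.09, 0.0137,-0.0293,0.0141,-0.005,0.043,0.017,0.09, 0.0137,-0.0293,0.0141,-0.005,0.043,0.017,0.09, 0.0137,-0.0293,0.0141,-0.005,0.043,0.017,0.09, 0,0,0,0,0,0,0.09, 0,0,0,0,0,0,0.09]'
python3 - <<'E'
from tgt import *
go(hov,1)
pre=grasp@T([0,0,-.035],np.eye(3)); go(pre,2)
out=[]
G=observe()["position"]
for n,(x,y,w,h) in {"top":(115,170,110,110),"scene":(370,110,90,130)}.items():
    im=get_image(n)[:,:,::-1]; k=5 if n=="top" else 4
    c=cv2.resize(im[y:y+h,x:x+w],None,fx=k,fy=k,interpolation=cv2.INTER_CUBIC)
    TT=cur(); pts=[TT@np.r_[0,s,.011,1] for s in(-.045,.045)]+[np.r_[grasp[:3,3],1]]
    for i,p in enumerate(proj(n,[q[:3] for q in pts])):
        q=((p-[x,y]+.5)*k).astype(int); cv2.circle(c,tuple(int(v) for v in q),3,(0,0,255) if i<2 else (0,255,0),-1)
    c=cv2.resize(c,(int(c.shape[1]*520/c.shape[0]),520)); out.append(c)
o=np.hstack(out); print(o.shape); cv2.imwrite("pics/hov.png",o[:,:800] if o.shape[1]>800 else o)
E
```

```text
clock: 2.1
position: [0.439, -0.0235, 0.2426]
ee_rot: [-3.063, -0.375, -0.471]
force: [0.5, 1.2, -1.6]
width: 0.979
gripper_force: 0.0
clock: 3.22
position: [0.5062, 0.1486, 0.1943]
ee_rot: [-2.999, -0.217, -0.816]
force: [-0.5, 0.9, 0.3]
width: 0.979
gripper_force: 0.0
1 x [0.0227, -0.0543, 0.0141, 0.003, 0.08, 0.015]
 path [[0.525, 0.206, 0.193]] end err mm [-0. -0.  0.]
2 x [0.0128, -0.0273, 0.0348, 0.002, 0.04, 0.008]
 path [[0.531, 0.179, 0.17], [0.556, 0.21, 0.148]] end err mm [ 0.1  0.1 -0. ]
(520, 880, 3)
```

```bash
python3 -c "
import cv2;a=cv2.imread('pics/hov.png');s=min(1,800/a.shape[1]);cv2.imwrite('pics/hov2.png',cv2.resize(a,None,fx=s,fy=s))"
```

```text
(no output)
```

View pics/hov2.png

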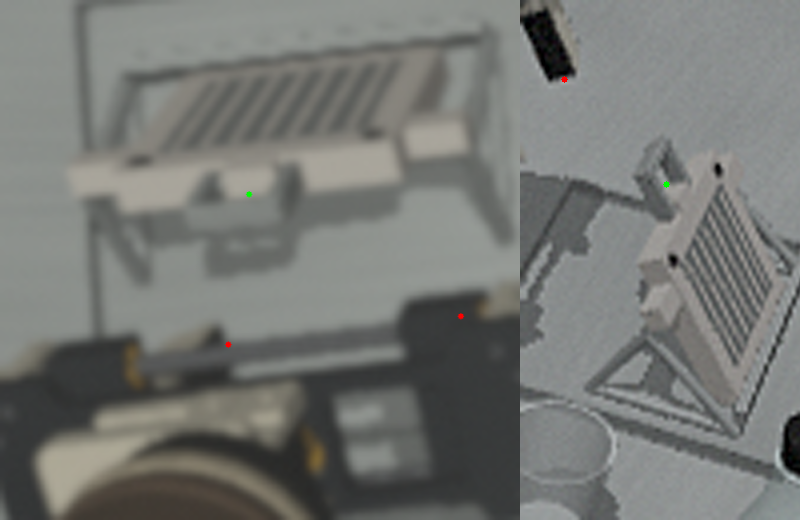

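The scene view shows the fingertip at its predicted pixel. The green grasp target sits between the bail's legs in both views: scene crop (667,183) and top crop (249,195).

Run:
```python
from tgt import *
pre=grasp@T([0,0,-.055],np.eye(3)); go(pre,4)
```

```text
4 x [0.0058, -0.0139, 0.0125, 0.001, 0.02, 0.003]
 path [[0.516, 0.163, 0.187], [0.525, 0.178, 0.179], [0.535, 0.194, 0.171], [0.545, 0.209, 0.164]] end err mm [-0.1  0.2 -0.2]
```

```bash
python3 -m pendant '[0.0058,-0.0139,0.0125,0.001,0.02,0.003,0.09, 0.0058,-0.0139,0.0125,0.001,0.02,0.003,0.09, 0.0058,-0.0139,0.0125,0.001,0.02,0.003,0.09, 0.0058,-0.0139,0.0125,0.001,0.02,0.003,0.09, 0,0,0,0,0,0,0.09, 0,0,0,0,0,0,0.09]'
python3 - <<'E'
from tgt import *
go(grasp,5)
E
```

```text
clock: 4.08
position: [0.5327, 0.1891, 0.1691]
ee_rot: [-2.971, -0.2, -0.878]
force: [-0.0, -0.2, 0.0]
width: 0.979
gripper_force: 0.0
5 x [0.0022, -0.0036, 0.0134, -0.0, 0.007, 0.001]
 path [[0.541, 0.194, 0.159], [0.55, 0.199, 0.149], [0.559, 0.203, 0.139], [0.567, 0.208, 0.129], [0.576, 0.213, 0.12]] end err mm [0.1 0.1 0.2]
```

Run:
```python
from tgt import *
print(observe()["joints"].round(3),observe()["dq"].round(3))
C=go(grasp@T([0,0,-.045],np.eye(3)),3);go(grasp,5,C)
```

```text
[-1.097  0.236  0.607  2.33   0.791  0.118 -2.741] [ 0.022 -0.01  -0.007  0.001  0.    -0.002 -0.001]
3 x [0.0033, -0.006, 0.0074, -0.0, 0.012, 0.001]
 path [[0.539, 0.196, 0.165], [0.545, 0.203, 0.16], [0.551, 0.21, 0.156]] end err mm [ 0.   0.1 -0.1]
5 x [-0.0, 0.0, 0.009, -0.0, 0.0, 0.0]
 path [[0.556, 0.21, 0.149], [0.561, 0.211, 0.141], [0.566, 0.212, 0.134], [0.571, 0.212, 0.127], [0.576, 0.213, 0.119]] end err mm [ 0.   0.2 -0.1]
```

Joints 6 and 7 have reached their range ends, so this wrist branch is wrong. I'll back off and take the half-turned grasp.

```bash
python3 -m pendant '[0,0,-0.03,0,0,0,0.09, 0,0,-0.03,0,-0.05,0,0.09, 0,0,-0.03,0,-0.1,0,0.09, 0,0,0,0,-0.1,0.1,0.09, 0,0,0,0,-0.1,0.1,0.09, 0,0,0,0,0,0,0.09]'; python3 -c "
from tgt import *
print(observe()['joints'].round(3),cur().round(3).tolist())"
```

```text
clock: 4.82
position: [0.4874, 0.1817, 0.2464]
ee_rot: [-3.065, 0.101, -0.343]
force: [-0.0, 0.1, -0.7]
width: 0.983
gripper_force: 0.0
[-0.85   0.124  0.388  2.024  0.016  0.78  -2.117] [[0.973, -0.059, 0.223, 0.487], [-0.071, -0.996, 0.048, 0.182], [0.219, -0.062, -0.974, 0.246], [0.0, 0.0, 0.0, 1.0]]
```

```bash
python3 -m pendant '[0,0,0,0,0,0.18,0.09, 0,0,0,0,0,0.18,0.09, 0,0,0,0,0,0.18,0.09, 0,0,0,0,0,0.18,0.09, 0,0,0,0,0,0.18,0.09, 0,0,0,0,0,0.18,0.09, 0,0,0,0,0,0.18,0.09, 0,0,0,0,0,0.18,0.09, 0,0,0,0,0,0.18,0.09]';  python3 -m pendant '[0,0,0,0,0,0.18,0.09, 0,0,0,0,0,0.18,0.09, 0,0,0,0,0,0.18,0.09, 0,0,0,0,0,0.18,0.09, 0,0,0,0,0,0.18,0.09, 0,0,0,0,0,0.18,0.09, 0,0,0,0,0,0.18,0.09, 0,0,0,0,0,0.18,0.09, 0,0,0,0,0,0,0.09]'; sed -i 's/return np.c_\[M\[:,0\],-M\[:,1\],-M\[:,2\]\]/return np.c_[-M[:,0],M[:,1],-M[:,2]]/' h.py; python3 -c "
from tgt import *
print(observe()['joints'].round(3))
C=go(grasp@T([0,0,-.06],np.eye(3)),6)"
```

```text
clock: 5.95
position: [0.5157, 0.1696, 0.2012]
ee_rot: [-2.157, 2.016, -0.123]
force: [-1.0, 0.3, -0.1]
width: 0.984
gripper_force: 0.0
clock: 7.08
position: [0.4476, -0.0179, 0.0918]
ee_rot: [-0.619, 2.757, 0.34]
force: [-0.7, 0.4, -0.2]
width: 0.982
gripper_force: 0.0
[-0.69   0.693  1.315  2.38  -1.314  1.103 -2.743]
6 x [-0.029, 0.0315, 0.0029, 0.05, -0.049, 0.038]
 path [[0.459, 0.022, 0.104], [0.473, 0.061, 0.116], [0.488, 0.099, 0.129], [0.504, 0.136, 0.142], [0.522, 0.173, 0.155], [0.542, 0.208, 0.169]] end err mm [ 0.1 -0.2  0.1]
```

The half turn went the wrong way, because +rz drives q7 down. I'll lift and unwind with -rz.

```bash
python3 -m pendant '[0,0,-0.03,0,0,0,0.09, 0,0,-0.03,0,0,-0.1,0.09, 0,0,-0.03,0,0,-0.18,0.09, 0,0,-0.03,0,0,-0.18,0.09, 0,0,-0.03,0,0,-0.18,0.09, 0,0,0,0,0,0,0.09]';  python3 -c "
from tgt import *
print(observe()['joints'].round(3),cur().round(3).tolist())
im=get_image('scene');cv2.imwrite('pics/s1.png',im[:,:,::-1]);im=get_image('top');cv2.imwrite('pics/t1.png',im[:,:,::-1])
a=cv2.imread('pics/scene0.png').astype(int);b=cv2.imread('pics/s1.png').astype(int)
d=np.abs(a-b).sum(2)>60
for nm,(x,y,w,h) in dict(spanner=(283,203,68,22),beaker=(362,208,34,44),flask=(408,212,46,70),press=(228,220,230,220),stand=(355,145,105,75)).items(): print(nm,d[y:y+h,x:x+w].sum())
"
```

```text
clock: 7.82
position: [0.4127, -0.065, 0.22]
ee_rot: [-1.445, 2.345, 0.183]
force: [0.2, 1.8, -0.4]
width: 0.982
gripper_force: 0.0
[-0.851  0.057  1.316  2.269 -0.607  0.86  -2.742] [[-0.4, -0.882, 0.249, 0.413], [-0.833, 0.463, 0.303, -0.065], [-0.383, -0.086, -0.92, 0.22], [0.0, 0.0, 0.0, 1.0]]
spanner 749
beaker 0
flask 3
press 503
stand 1
```

```bash
python3 -c "
from tgt import *
def down(p,yaw): c,s=np.cos(np.radians(yaw)),np.sin(np.radians(yaw)); y=np.array([c,s,0]);z=np.array([0,0,-1.]);return T(p,np.c_[np.cross(y,z),y,z])
go(down([.45,-.08,.33],222),8)"
```

```text
8 x [-0.0004, -0.0067, -0.0138, -0.038, 0.036, -0.148]
 path [[0.415, -0.07, 0.231], [0.423, -0.081, 0.259], [0.433, -0.085, 0.287], [0.445, -0.083, 0.316]] end err mm [-0.1  0.  -0.2]
```

```bash
python3 -m pendant '[0,-0.0067,-0.0138,-0.038,0.036,-0.148,0.09, 0,-0.0067,-0.0138,-0.038,0.036,-0.148,0.09, 0,-0.0067,-0.0138,-0.038,0.036,-0.148,0.09, 0,-0.0067,-0.0138,-0.038,0.036,-0.148,0.09, 0,-0.0067,-0.0138,-0.038,0.036,-0.148,0.09, 0,-0.0067,-0.0138,-0.038,0.036,-0.148,0.09, 0,-0.0067,-0.0138,-0.038,0.036,-0.148,0.09, 0,-0.0067,-0.0138,-0.038,0.036,-0.148,0.09, 0,0,0,0,0,0,0.09]';  cat >> h.py <<'E'
def down(p,yaw): c,s=np.cos(np.radians(yaw)),np.sin(np.radians(yaw)); y=np.array([c,s,0]);z=np.array([0,0,-1.]);return T(p,np.c_[np.cross(y,z),y,z])
E
python3 -c "
from tgt import *
print(observe()['joints'].round(3),cur().round(3).tolist())
go(down([.45,.05,.33],300),9)"
```

```text
clock: 9.05
position: [0.4509, -0.0819, 0.3281]
ee_rot: [2.867, -1.28, -0.002]
force: [0.7, 0.1, -0.5]
width: 0.979
gripper_force: 0.0
[-0.94   0.093  1.125  1.868 -0.087  1.236 -2.198] [[0.668, -0.745, -0.002, 0.451], [-0.745, -0.668, -0.001, -0.082], [-0.0, 0.002, -1.0, 0.328], [0.0, 0.0, 0.0, 1.0]]
9 x [-0.0038, -0.0154, -0.0002, 0.0, 0.0, -0.151]
 path [[0.46, -0.069, 0.328], [0.471, -0.039, 0.329], [0.473, -0.008, 0.329], [0.466, 0.023, 0.329], [0.45, 0.05, 0.33]] end err mm [ 0.1  0.3 -0.3]
```

```bash
python3 -m pendant '[-0.004,-0.0154,0,0,0,-0.151,0.09, -0.004,-0.0154,0,0,0,-0.151,0.09, -0.004,-0.0154,0,0,0,-0.151,0.09, -0.004,-0.0154,0,0,0,-0.151,0.09, -0.004,-0.0154,0,0,0,-0.151,0.09, -0.004,-0.0154,0,0,0,-0.151,0.09, -0.004,-0.0154,0,0,0,-0.151,0.09, -0.004,-0.0154,0,0,0,-0.151,0.09, -0.004,-0.0154,0,0,0,-0.151,0.09]';  
python3 -c "
from tgt import *
print(observe()['joints'].round(3),cur().round(3).tolist())
go(down([.45,.13,.33],380),9)"
```

```text
clock: 10.18
position: [0.4468, 0.0488, 0.3273]
ee_rot: [-3.036, -0.803, 0.005]
force: [0.5, -0.2, -0.5]
width: 0.984
gripper_force: 0.0
[-1.     0.053  0.837  1.876 -0.043  1.233 -1.203] [[0.869, 0.494, -0.003, 0.447], [0.494, -0.869, 0.0, 0.049], [-0.003, -0.002, -1.0, 0.327], [0.0, 0.0, 0.0, 1.0]]
9 x [0.0091, -0.0037, -0.0003, -0.0, 0.0, -0.156]
 path [[0.453, 0.056, 0.328], [0.461, 0.074, 0.328], [0.464, 0.094, 0.329], [0.46, 0.113, 0.329], [0.45, 0.13, 0.33]] end err mm [ 0.4  0.1 -0. ]
```

```bash
python3 -m pendant '[0.0091,-0.0037,0,0,0,-0.156,0.09, 0.0091,-0.0037,0,0,0,-0.156,0.09, 0.0091,-0.0037,0,0,0,-0.156,0.09, 0.0091,-0.0037,0,0,0,-0.156,0.09, 0.0091,-0.0037,0,0,0,-0.156,0.09, 0.0091,-0.0037,0,0,0,-0.156,0.09, 0.0091,-0.0037,0,0,0,-0.156,0.09, 0.0091,-0.0037,0,0,0,-0.156,0.09, 0.0091,-0.0037,0,0,0,-0.156,0.09]';  
python3 -c "
from tgt import *
print(observe()['joints'].round(3),cur().round(3).tolist())
go(down([.50,.18,.30],97),9)"
```

```text
clock: 11.3
position: [0.4505, 0.1296, 0.3271]
ee_rot: [-1.799, -2.572, 0.004]
force: [-0.4, -0.4, 0.7]
width: 0.981
gripper_force: 0.0
[-0.979  0.1    0.658  1.83  -0.065  1.237  0.049] [[-0.343, 0.939, -0.004, 0.451], [0.939, 0.343, -0.0, 0.13], [0.001, -0.003, -1.0, 0.327], [0.0, 0.0, 0.0, 1.0]]
9 x [-0.0013, 0.0084, 0.003, -0.0, -0.0, -0.149]
 path [[0.459, 0.131, 0.324], [0.474, 0.138, 0.318], [0.487, 0.149, 0.312], [0.496, 0.164, 0.306], [0.5, 0.18, 0.3]] end err mm [ 0.2  0.2 -0.1]
```

```bash
python3 -m pendant '[-0.0013,0.0084,0.003,0,0,-0.149,0.09, -0.0013,0.0084,0.003,0,0,-0.149,0.09, -0.0013,0.0084,0.003,0,0,-0.149,0.09, -0.0013,0.0084,0.003,0,0,-0.149,0.09, -0.0013,0.0084,0.003,0,0,-0.149,0.09, -0.0013,0.0084,0.003,0,0,-0.149,0.09, -0.0013,0.0084,0.003,0,0,-0.149,0.09, -0.0013,0.0084,0.003,0,0,-0.149,0.09, -0.0013,0.0084,0.003,0,0,-0.149,0.09]'
cat >> tgt.py <<'E'
TR=toolR(Rz@R.from_euler('y',-22,degrees=True).as_matrix())
G=O2+Rp@[0,0,.144]
grasp=T(G+TR[:,2]*.008,TR)
def back(d): return grasp@T([0,0,-d],np.eye(3))
E
python3 -c "
from tgt import *
print(observe()['joints'].round(3),cur().round(3).tolist())
print(grasp[:3,3])
go(back(.07),8)"
```

```text
clock: 12.42
position: [0.5006, 0.1799, 0.2996]
ee_rot: [0.188, -3.132, -0.0]
force: [0.2, -0.1, 0.1]
width: 0.98
gripper_force: 0.0
[-0.818  0.241  0.472  1.731 -0.118  1.201  1.377] [[-0.993, -0.12, -0.004, 0.501], [-0.12, 0.993, -0.0, 0.18], [0.004, 0.0, -1.0, 0.3], [0.0, 0.0, 0.0, 1.0]]
[0.57409614 0.21258601 0.1192546 ]
8 x [-0.0039, 0.0029, 0.0154, -0.0, -0.049, -0.001]
 path [[0.504, 0.183, 0.284], [0.513, 0.19, 0.254], [0.525, 0.198, 0.225], [0.54, 0.205, 0.197]] end err mm [ 0.3  0.  -0.1]
```

```bash
python3 -m pendant '[-0.0039,0.0029,0.0154,0,-0.049,0,0.09, -0.0039,0.0029,0.0154,0,-0.049,0,0.09, -0.0039,0.0029,0.0154,0,-0.049,0,0.09, -0.0039,0.0029,0.0154,0,-0.049,0,0.09, -0.0039,0.0029,0.0154,0,-0.049,0,0.09, -0.0039,0.0029,0.0154,0,-0.049,0,0.09, -0.0039,0.0029,0.0154,0,-0.049,0,0.09, -0.0039,0.0029,0.0154,0,-0.049,0,0.09, 0,0,0,0,0,0,0.09]';  
python3 -c "
from tgt import *
print(observe()['joints'].round(3))
b=get_image('scene')[:,:,::-1].astype(int);a=cv2.imread('pics/scene0.png').astype(int)
d=np.abs(a-b).sum(2)>60
for nm,(x,y,w,h) in dict(spanner=(283,203,68,22),beaker=(362,208,34,44),flask=(408,212,46,70),press=(228,220,230,220)).items(): print(nm,d[y:y+h,x:x+w].sum())
C=go(back(.07),1);go(grasp,6)"
```

```text
clock: 13.55
position: [0.5477, 0.2079, 0.1838]
ee_rot: [-0.161, 2.75, 0.03]
force: [-0.4, 0.4, -0.5]
width: 0.982
gripper_force: 0.0
[-0.95   0.268  0.487  2.102  0.044  0.442  1.151]
spanner 0
beaker 0
flask 5
press 11
1 x [0.0006, 0.0011, 0.0008, -0.006, 0.004, -0.011]
 path [[0.548, 0.209, 0.184]] end err mm [ 0.  0. -0.]
6 x [0.0001, 0.0002, 0.0118, -0.001, 0.001, -0.002]
 path [[0.553, 0.209, 0.174], [0.557, 0.21, 0.163], [0.561, 0.21, 0.152], [0.566, 0.211, 0.141], [0.57, 0.212, 0.13], [0.574, 0.213, 0.119]] end err mm [ 0.1 -0.1  0. ]
```

Nothing has been disturbed and the joints are mid-range. I'll descend onto the handle and close with a light grip first.

```bash
python3 -m pendant '[0.0006,0.001,0.0118,-0.006,0.004,-0.01,0.09, 0,0,0.0118,0,0,0,0.09, 0,0,0.0118,0,0,0,0.09, 0,0,0.0118,0,0,0,0.09, 0,0,0.0118,0,0,0,0.09, 0,0,0.0118,0,0,0,0.09, 0,0,0,0,0,0,0.09]'; python3 -m pendant '[0,0,0,0,0,0,0.05, 0,0,0,0,0,0,0.05, 0,0,0,0,0,0,0.03, 0,0,0,0,0,0,0.03, 0,0,0,0,0,0,0.03, 0,0,0,0,0,0,0.03]' 10; python3 -c "
from tgt import *
print(observe()['joints'].round(3)); go(grasp,1)"
```

```text
clock: 14.48
position: [0.5757, 0.2139, 0.1207]
ee_rot: [-0.182, 2.748, 0.038]
force: [-0.0, -0.1, 0.5]
width: 0.98
gripper_force: 0.0
clock: 15.22
position: [0.5758, 0.2143, 0.1218]
ee_rot: [-0.182, 2.747, 0.04]
force: [-0.4, -0.2, 0.6]
width: 0.436
gripper_force: 10.0
[-0.823  0.403  0.383  2.1   -0.05   0.297  1.253]
1 x [0.0028, -0.0015, 0.0016, 0.003, 0.005, 0.002]
 path [[0.574, 0.213, 0.119]] end err mm [-0. -0. -0.]
```

```bash
python3 -m pendant '[0,0,0,0,0,0,0.03, 0,0,0,0,0,0,0.03, -0.0038,0,-0.0093,0,0,0,0.03, -0.0075,0,-0.0185,0,0,0,0.03, -0.0075,0,-0.0185,0,0,0,0.03, -0.0075,0,-0.0185,0,0,0,0.03, -0.0075,0,-0.0185,0,0,0,0.03, -0.0075,0,-0.0185,0,0,0,0.03, -0.0075,0,-0.0185,0,0,0,0.03, -0.0075,0,-0.0185,0,0,0,0.03]' 50; python3 -m pendant '[-0.0075,0,-0.0185,0,0,0,0.03, -0.0075,0,-0.0185,0,0,0,0.03, -0.0075,0,-0.0185,0,0,0,0.03, -0.0075,0,-0.0185,0,0,0,0.03, -0.0075,0,-0.0185,0,0,0,0.03]'; python3 -c "
from tgt import *
print(observe()['joints'].round(3),cur().round(3).tolist())
b=get_image('scene')[:,:,::-1];cv2.imwrite('pics/s2.png',b);c=get_image('top')[:,:,::-1];cv2.imwrite('pics/t2.png',c)
cv2.imwrite('pics/l.png',np.hstack([cv2.resize(b[30:230,320:480],None,fx=2.5,fy=2.5),cv2.resize(c[120:320,80:240],None,fx=2.5,fy=2.5)]))"
```

```text
clock: 16.48
position: [0.5745, 0.2133, 0.272]
ee_rot: [-0.182, 2.748, 0.039]
force: [0.5, 0.3, -3.6]
width: 0.43
gripper_force: 50.0
clock: 17.1
position: [0.5741, 0.2128, 0.3717]
ee_rot: [-0.181, 2.749, 0.039]
force: [0.3, 0.1, -2.6]
width: 0.434
gripper_force: 50.0
[-0.964  0.108  0.494  1.767  0.097  0.915  1.176] [[-0.918, -0.132, 0.375, 0.574], [-0.121, 0.991, 0.052, 0.213], [-0.378, 0.002, -0.926, 0.372], [0.0, 0.0, 0.0, 1.0]]
```

View pics/l.png

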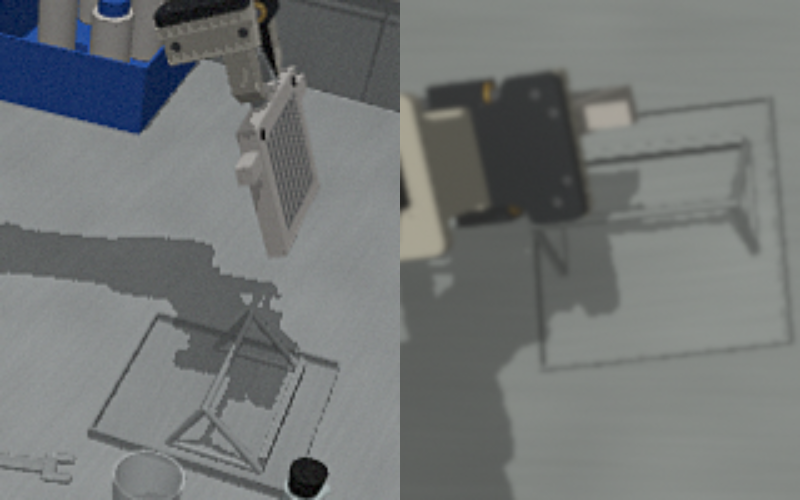

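The plate is held by its bail, with the opening still at 40 mm, and hangs free above the stand. In the scene crop its near side edge runs from about (258,145) to (290,250). I'll work out its lean from that edge.

```bash
python3 -c "
from tgt import *
C=cur(); y=C[:3,1]; g=C[:3,3]-.008*C[:3,2]
def onpl(uv,off):
    e,d=ray('scene',uv); return e+d*(((g+off*y-e)@y)/(d@y))
X=np.array([onpl((320+a/2.5-.3,30+b/2.5-.3),-.06) for a,b in [(258,145),(290,250),(245,182),(268,253)]])
x=-C[:3,0]; up=np.array([0,0,1]); fwd=np.array([y[1],-y[0],0])
for p in X: print('fwd,up from grip mm',((p-g)@np.c_[fwd,up]*1e3).round(1))
for i in(0,2):
    v=X[i]-X[i+1]; print('lean deg',np.degrees(np.arctan2(-(v@fwd),v@up)))
"
```

```text
fwd,up from grip mm [ 22.1 -36.9]
fwd,up from grip mm [  67.6 -126.9]
fwd,up from grip mm [ 17.4 -72.6]
fwd,up from grip mm [  49.6 -135.4]
lean deg 26.86405985956569
lean deg 27.13818946569994
```

```bash
cat > press.py <<'E'
from h import *
le,re=(367.1,156.2),(457.7,169.7)
a,b=[onz("top",q,.136) for q in (le,re)]
yaw=np.radians(-8.92); px=np.array([np.cos(yaw),np.sin(yaw),0]); py=np.array([-px[1],px[0],0])
mid=(a+b)/2
gapL=np.array([.64555,-.17835,.136])
gap=gapL+py*((mid-gapL)@py); gap[2]=0
RP=np.c_[px,py,[0,0,1.]]
def hold(tilt,z,dx=0,dy=0): # tool tilted back by tilt deg (same sense as the lean), TCP over gap
    M=toolR(RP@R.from_euler('y',-tilt,degrees=True).as_matrix()); return T(gap+px*dx+py*dy+[0,0,z],M)
E
python3 -c "
from press import *
print('lug width',np.linalg.norm(a-b),'yaw chk',np.degrees(np.arctan2(*(b-a)[1::-1]))+90,'gap',gap.round(4))
C=cur(); w=C.copy(); w[2,3]=.40; w[:2,3]=[.55,.1]
C=go(w,4); C=go(hold(-13,.38),12,C)"
```

```text
lug width 0.17390797846032563 yaw chk -7.834963752270966 gap [ 0.6337 -0.2537  0.    ]
4 x [0.0067, -0.0272, -0.01, 0.0, 0.0, 0.0]
 path [[0.569, 0.185, 0.38], [0.563, 0.157, 0.387], [0.556, 0.128, 0.393], [0.55, 0.1, 0.4]] end err mm [ 0.1  0.1 -0.1]
12 x [-0.0069, -0.0296, 0.0019, 0.002, 0.051, 0.024]
 path [[0.561, 0.072, 0.401], [0.59, -0.015, 0.4], [0.613, -0.103, 0.395], [0.628, -0.193, 0.386]] end err mm [ 0.2  0.5 -0.2]
```

```bash
python3 -m pendant '[0.0067,-0.0272,-0.01,0,0,0,0.03, 0.0067,-0.0272,-0.01,0,0,0,0.03, 0.0067,-0.0272,-0.01,0,0,0,0.03, 0.0067,-0.0272,-0.01,0,0,0,0.03, -0.007,-0.0296,0.002,0.002,0.051,0.024,0.03, -0.007,-0.0296,0.002,0.002,0.051,0.024,0.03, -0.007,-0.0296,0.002,0.002,0.051,0.024,0.03, -0.007,-0.0296,0.002,0.002,0.051,0.024,0.03, -0.007,-0.0296,0.002,0.002,0.051,0.024,0.03, -0.007,-0.0296,0.002,0.002,0.051,0.024,0.03]'; python3 -m pendant '[-0.007,-0.0296,0.002,0.002,0.051,0.024,0.03, -0.007,-0.0296,0.002,0.002,0.051,0.024,0.03, -0.007,-0.0296,0.002,0.002,0.051,0.024,0.03, -0.007,-0.0296,0.002,0.002,0.051,0.024,0.03, -0.007,-0.0296,0.002,0.002,0.051,0.024,0.03, -0.007,-0.0296,0.002,0.002,0.051,0.024,0.03, 0,0,0,0,0,0,0.03, 0,0,0,0,0,0,0.03]'; python3 -c "
from press import *
print(observe()['joints'].round(3),observe()['force'].round(1))
go(hold(-13,.38),1); go(hold(-13,.355),3)"
```

```text
clock: 18.45
position: [0.606, -0.0741, 0.3934]
ee_rot: [0.017, 3.063, 0.037]
force: [0.1, -0.1, -2.9]
width: 0.429
gripper_force: 50.0
clock: 19.45
position: [0.6351, -0.2526, 0.3765]
ee_rot: [-0.22, -2.906, -0.029]
force: [0.4, -0.1, -3.5]
width: 0.431
gripper_force: 50.0
[-0.042  0.712  0.785  0.958 -0.387  1.837  2.01 ] [ 0.4 -0.1 -3.5]
1 x [0.002, -0.0013, -0.0032, 0.001, -0.001, 0.005]
 path [[0.634, -0.254, 0.38]] end err mm [-0.  -0.   0.1]
3 x [-0.0012, -0.0004, 0.0071, 0.0, -0.0, 0.002]
 path [[0.635, -0.253, 0.369], [0.634, -0.253, 0.362], [0.634, -0.254, 0.355]] end err mm [-0.1  0.1 -0.1]
```

```bash
python3 -m pendant '[-0.001,-0.0004,0.0071,0,0,0.002,0.03, -0.001,-0.0004,0.0071,0,0,0.002,0.03, -0.001,-0.0004,0.0071,0,0,0.002,0.03, 0,0,0,0,0,0,0.03, 0,0,0,0,0,0,0.03, 0,0,0,0,0,0,0.03, 0,0,0,0,0,0,0.03]'; python3 -c "
from press import *
b=get_image('scene')[:,:,::-1];cv2.imwrite('pics/s3.png',b);c=get_image('top')[:,:,::-1];cv2.imwrite('pics/t3.png',c)
cv2.imwrite('pics/p1.png',np.hstack([cv2.resize(b[120:320,260:420],None,fx=3,fy=3,interpolation=cv2.INTER_CUBIC),cv2.resize(c[100:250,355:455],None,fx=3,fy=4,interpolation=cv2.INTER_CUBIC)]))"
```

```text
clock: 20.32
position: [0.633, -0.2539, 0.3559]
ee_rot: [-0.229, -2.906, -0.027]
force: [-0.5, 0.3, -3.6]
width: 0.431
gripper_force: 50.0
```

View pics/p1.png

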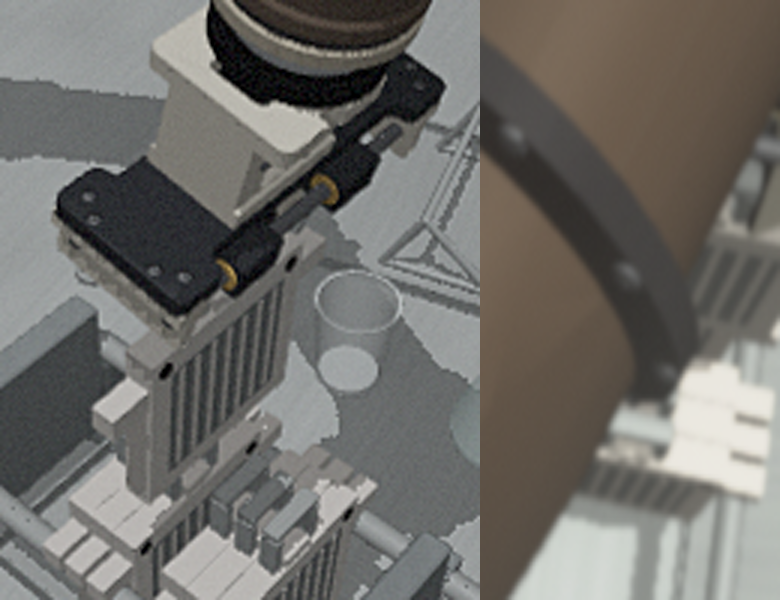

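The scene crop shows the held plate upright over the gap. Its near-side front edge runs from (155,385) to (157,500) and its back edge from (128,365) to (130,488). The near1 and far1 top corners sit below it.

```bash
cat > meas.py <<'E'
from press import *
def plane_pts(pts,off=-.06):
    C=cur(); y=py; g=C[:3,3]-.008*C[:3,2]; g=g+off*C[:3,1]
    out=[]
    for uv in pts:
        e,d=ray('scene',uv); p=e+d*(((g-e)@y)/(d@y)); out.append([(p-gap)@px*1e3,(p-gap)@py*1e3,p[2]*1e3])
    return np.array(out)
E
python3 -c "
from meas import *
C=cur(); print('tcp in gap frame',((C[:3,3]-gap)@RP*1e3).round(1),'tool y yaw',np.degrees(np.arctan2(C[1,1],C[0,1]))-90)
X=plane_pts([(260+a/3-.3,120+b/3-.3) for a,b in [(155,385),(157,500),(128,365),(130,488)]]); print(X.round(1))
for n,q,z in [('scene',(306,303.5),.155),('scene',(314.3,311),.155)]: p=onz(n,q,z); print(n,((p-gap)@RP*1e3).round(1))
# top: profile of edges at pack left body part, z .155
im=cv2.cvtColor(cv2.imread('pics/top0.png'),cv2.COLOR_BGR2GRAY).astype(float)
xs=np.arange(-70,70,.5)/1e3
for yy in (.055,.05,.045,.04,.035,-.035,-.045):
    uv=proj('top',[gap+px*x+py*yy+[0,0,.155] for x in xs]).astype(np.float32)
    v=cv2.remap(im.astype(np.float32),uv[:,0],uv[:,1],cv2.INTER_LINEAR).ravel(); g=np.gradient(cv2.GaussianBlur(v[:,None],(1,5),0).ravel())
    w=(xs>-.02)&(xs<.02); i=np.where(w)[0]
    print(yy,'edges(mm)',xs[i[np.argmin(g[i])]]*1e3,xs[i[np.argmax(g[i])]]*1e3,'outer',xs[np.argmax(np.where(xs<-.05,g,-9))]*1e3,xs[np.argmin(np.where(xs>.05,g,9))]*1e3)
"
```

```text
tcp in gap frame [-7.000e-01 -3.000e-01  3.559e+02] tool y yaw -9.030083645019332
[[  8.1 -60.3 324.3]
 [  8.2 -60.3 226.2]
 [ -9.9 -60.3 325.4]
 [-12.  -60.3 218.5]]
scene [ -8.6 -58.5 155. ]
scene [ 12.7 -60.2 155. ]
0.055 edges(mm) -9.5 10.0 outer -67.0 67.0
0.05 edges(mm) -10.5 10.0 outer -66.0 66.5
0.045 edges(mm) -10.0 10.0 outer -67.0 66.5
0.04 edges(mm) -10.5 10.5 outer -66.5 66.5
0.035 edges(mm) -10.0 10.0 outer -67.0 66.5
-0.035 edges(mm) -10.5 10.0 outer -66.5 66.5
-0.045 edges(mm) -11.0 10.0 outer -66.5 66.5
```

```bash
cat >> meas.py <<'E'
def prof(img,yy,z,lo,hi):
    xs=np.arange(lo,hi,.5)/1e3
    uv=proj('scene',[gap+px*x+py*yy+[0,0,z] for x in xs]).astype(np.float32)
    g=cv2.GaussianBlur(img.astype(np.float32),(3,3),0)
    return xs*1e3,cv2.remap(g,uv[:,0],uv[:,1],cv2.INTER_LINEAR).ravel()
E
python3 -c "
from meas import *
s0=cv2.cvtColor(cv2.imread('pics/scene0.png'),cv2.COLOR_BGR2GRAY)
s3=cv2.cvtColor(cv2.imread('pics/s3.png'),cv2.COLOR_BGR2GRAY)
np.set_printoptions(linewidth=250)
print('gap z155')
for yy in(-.055,-.05,-.045,-.04,-.035,-.03): x,v=prof(s0,yy,.155,-24,26); print(yy,v[::4].astype(int))
print(x[::4])
print('held side plane')
for z in(.24,.25,.26,.27,.28): x,v=prof(s3,-.0603,z,-24,26); print(z,v[::4].astype(int))
print('outer front of far3: side plane z .1-.15')
for z in(.11,.12): x,v=prof(s0,-.0603,z,-24+56+0,26+56); print(z,v[::4].astype(int),x[0])
"
```

```text
gap z155
-0.055 [174 174 173 173 174 165 132  74  34  35  66  73  62  66  76  79  95 139 173 175 173 173 173 173 173]
-0.05 [172 171 171 172 173 164 123  70  51  61  70  72  81  76  64  58  84 136 171 173 171 171 172 172 172]
-0.045 [172 171 171 171 173 170 139 104  93  89  76  67  60  61  69  80  92 129 165 174 174 173 172 172 172]
-0.04 [172 172 171 172 173 167 137 104  92  87  69  62  71  80  77  62  72 126 165 173 171 170 170 171 171]
-0.035 [171 171 171 172 173 166 139 105  92  91  84  78  72  61  57  70  94 139 167 174 172 172 172 172 171]
-0.03 [172 171 171 172 173 166 139 103  93  89  74  61  63  78  81  69  82 126 166 174 172 172 172 172 171]
[-24. -22. -20. -18. -16. -14. -12. -10.  -8.  -6.  -4.  -2.   0.   2.   4.   6.   8.  10.  12.  14.  16.  18.  20.  22.  24.]
held side plane
0.24 [123 128 111 105 114 115 107 100 100 100 100 102 108 112 106  99  98  98  99 103 101  96  93 105 123]
0.25 [101  97  93  94 102 109 108 103 100 100 100 102 109 113 107 100  98  98  99  98  96  88  79  78  85]
0.26 [111 102  98  98  97  99 101 101 100 100 100 101 109 117 111 102  99  99  99  96  92  95  98  94  95]
0.27 [164 136 104  97  99 100 101 100 101 101 101 100 101 105 106 101  98  98 100  97  84  70  69  81  96]
0.28 [182 183 184 171 130  97  96  98  98 100 100 101 106 111 108 103  99 100 100  98  88  72  70  83  84]
outer front of far3: side plane z .1-.15
0.11 [171 155 113 102 138 167 173 172 172 172 171 142 104  89  93 101 103  96  93  94  94  90  79  74  83] 32.0
0.12 [171 172 169 139 102 112 151 171 172 172 172 173 162 124  94  97 103 101  95  95  95  89  76  70  75] 32.0
```

```bash
python3 -c "
from meas import *
im=cv2.imread('pics/s3.png'); x0,y0,w,h,k=285,220,75,92,6.4
c=cv2.resize(im[y0:y0+h,x0:x0+w],None,fx=k,fy=k,interpolation=cv2.INTER_CUBIC)
c=np.clip(c.astype(float)*1.4-20,0,255).astype(np.uint8)
for x,col in((-9,(0,0,255)),(0,(0,255,0)),(9,(255,0,0))):
    for z in np.arange(.225,.35,.015):
        p=proj('scene',[gap+px*x/1e3+py*-.0603+[0,0,z]])[0]; q=((p-[x0,y0]+.5)*k).astype(int); cv2.circle(c,tuple(map(int,q)),2,col,-1)
print(c.shape); cv2.imwrite('pics/z.png',c)"
```

```text
(589, 480, 3)
```

View pics/z.png

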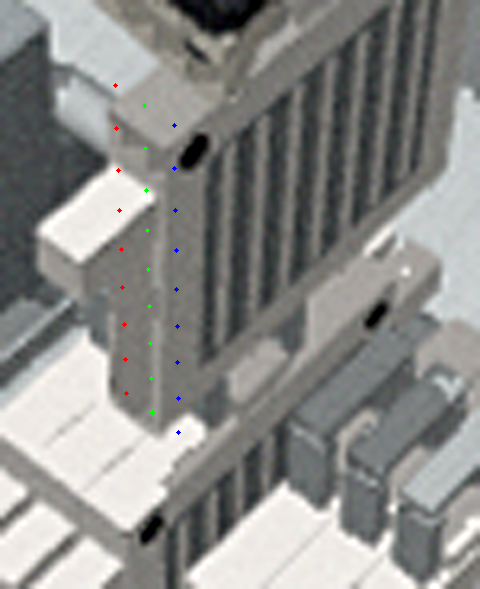

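The zoom shows the front-near edge at column 160 between the x=0 and x=+9 dots, at about +2.5 mm low and +5 mm high. So the plate is about 5 mm toward -x at its foot and leans about 1.2°. I'll correct both and lower part way, checking press y from the top picture as well.

```bash
python3 -m pendant '[-0.002,0,0,0,-0.021,0,0.03, 0,0,0,0,0,0,0.03, 0,0,0,0,0,0,0.03]'; python3 -c "
from meas import *
C=cur(); print('tcp in gap frame',((C[:3,3]-gap)@RP*1e3).round(1), 'tilt',np.degrees(np.arctan2(C[:3,2]@px,-C[2,2])))
im=cv2.cvtColor(cv2.imread('pics/top0.png'),cv2.COLOR_BGR2GRAY).astype(np.float32)
ys=np.arange(-70,70,.5)/1e3
for x,z in((-.018,.155),(-.036,.155),(.022,.155),(.04,.155),(-.02,.195),(-.038,.195),(.02,.195)):
    uv=proj('top',[gap+px*x+py*y+[0,0,z] for y in ys]).astype(np.float32)
    v=cv2.remap(im,uv[:,0],uv[:,1],cv2.INTER_LINEAR).ravel(); g=np.abs(np.gradient(cv2.GaussianBlur(v[:,None],(1,5),0).ravel()))
    if z==.155: f=lambda w:ys[w][np.argmax(g[w])]*1e3; print(z,x,f((ys>.05)),f(ys<-.05))
    else: f=lambda w:ys[w][np.argmax(g[w])]*1e3; print(z,x,f((ys>.012)&(ys<.028)),f((ys<-.012)&(ys>-.028)))
def lower(z): go(T(C[:3,3]-[0,0,C[2,3]-z],C[:3,:3]),3)
lower(.312)"
```

```text
clock: 20.8
position: [0.6348, -0.254, 0.3555]
ee_rot: [-0.231, -2.927, -0.025]
force: [0.4, -0.8, -3.8]
width: 0.433
gripper_force: 50.0
tcp in gap frame [ 1.100e+00 -2.000e-01  3.555e+02] tilt -11.819241517913785
0.155 -0.018 61.0 -58.5
0.155 -0.036 61.5 -59.0
0.155 0.022 61.5 -58.5
0.155 0.04 61.0 -59.5
0.195 -0.02 20.5 -18.0
0.195 -0.038 23.5 -19.5
0.195 0.02 20.0 -19.5
3 x [-0.003, -0.0, 0.0142, 0.0, 0.0, -0.0]
 path [[0.635, -0.254, 0.341], [0.635, -0.254, 0.327], [0.635, -0.254, 0.312]] end err mm [0.1 0.  0. ]
```

```bash
python3 -m pendant '[-0.003,0.0013,0.0142,0,0,0,0.03, -0.003,0,0.0142,0,0,0,0.03, -0.003,0,0.0142,0,0,0,0.03, 0,0,0,0,0,0,0.03, 0,0,0,0,0,0,0.03, 0,0,0,0,0,0,0.03]'
cat >> meas.py <<'E'
def ridge(img,zs,off=-.06,show=False):
    C=cur(); yy=(C[:3,3]-gap)@py+off; r=[]
    for z in zs:
        x,v=prof(img,yy,z,-4,14); i=np.argmax(v[1:-1])+1; r.append(x[i])
        if show: print(z,v[::2].astype(int))
    return np.array(r)
E
python3 -c "
from meas import *
C=cur(); print('tcp in gap frame',((C[:3,3]-gap)@RP*1e3).round(1), 'tilt',np.degrees(np.arctan2(C[:3,2]@px,-C[2,2])),'yaw',np.degrees(np.arctan2(C[1,1],C[0,1]))-90)
b=get_image('scene')[:,:,::-1];cv2.imwrite('pics/s4.png',b)
g=cv2.cvtColor(b,cv2.COLOR_BGR2GRAY); zs=C[2,3]-.136+np.array([.012,.02,.03,.04,.05,.06,.1,.105])
print(zs.round(3),ridge(g,zs,show=True))
s3=cv2.cvtColor(cv2.imread('pics/s3.png'),cv2.COLOR_BGR2GRAY)
"
```

```text
clock: 21.55
position: [0.6353, -0.2531, 0.3124]
ee_rot: [-0.231, -2.928, -0.024]
force: [-1.6, 0.4, -3.0]
width: 0.428
gripper_force: 50.0
tcp in gap frame [  1.5   0.8 312.4] tilt -11.773120097044906 yaw -9.03111067100103
0.1884462763983798 [100 100 101 101 101 105 109 114 119 120 120 118 113 109 106 102  99  94]
0.19644627639837978 [ 99 100 101 101 102 104 107 111 116 119 118 117 112 107 104 102 101 101]
0.20644627639837979 [101 101 101 101 100 101 102 105 108 111 114 116 112 108 105 102 102 102]
0.2164462763983798 [101 101 102 102 101 102 102 104 107 110 112 115 112 109 106 103 101 101]
0.22644627639837978 [101 101 100 101 102 103 103 104 107 109 111 114 112 109 106 103 101 101]
0.23644627639837978 [102 102 103 102 102 101 103 107 114 120 120 120 115 110 107 104 103 103]
0.2764462763983798 [125 126 126 126 126 125 126 128 127 128 127 121 115 109 104 102 100 100]
0.28144627639837977 [120 117 114 113 113 114 115 116 119 120 121 119 115 109 104 102 100 101]
[0.188 0.196 0.206 0.216 0.226 0.236 0.276 0.281] [4.5 4.5 7.  7.  7.  6.  5.  5.5]
```

```bash
python3 -c "
from meas import *
s0=cv2.cvtColor(cv2.imread('pics/scene0.png'),cv2.COLOR_BGR2GRAY)
for z in(.145,.148,.141,.138,.09,.08,.07,.06): x,v=prof(s0,-.0589,z,56,76); print(z,v[::2].astype(int),'max at',x[np.argmax(v[8:-4])+8])
print('top surf z155'); 
for yy in(-.045,-.03): x,v=prof(s0,yy,.155,56,76); print(v[::2].astype(int))
"
```

```text
0.145 [109 109 110 110 110 110 108 105 102  99  96  95  94  95  95  95  95  91
  84  78] max at 60.0
0.148 [111 112 112 111 114 113 110 107 101  96  94  93  93  94  95  95  94  89
  84  77] max at 60.5
0.141 [114 114 114 114 114 113 112 110 105 101  95  94  94  94  96  96  94  91
  83  75] max at 60.0
0.138 [126 126 127 124 125 125 122 116 108 101  95  94  93  94  95  95  93  89
  82  75] max at 60.5
0.09 [139 140 139 139 139 139 138 137 135 132 129 129 133 136 138 139 139 139
 139 138] max at 73.0
0.08 [145 145 145 146 146 146 146 145 145 145 146 146 146 146 146 147 147 147
 147 146] max at 73.5
0.07 [135 135 135 134 134 134 134 133 134 134 134 135 135 135 135 134 134 134
 134 133] max at 69.0
0.06 [104 105 104 104 103 104 104 104 104 103 104 104 104 105 105 104 104 105
 104 105] max at 70.0
top surf z155
[172 172 172 172 172 173 171 167 149 128 108  96  92  91  86  79  71  64
  59  62]
[172 171 172 172 173 173 172 162 148 126 106  96  92  87  79  68  62  60
  67  75]
```

```bash
python3 -m pendant '[-0.0016,0.0003,-0.0003,0,0,0,0.03, -0.0012,0,0.0059,0,0,0,0.03, -0.0012,0,0.0059,0,0,0,0.03, -0.0012,0,0.0059,0,0,0,0.03, -0.0012,0,0.0059,0,0,0,0.03, 0,0,0,0,0,0,0.03]'; python3 -m pendant '[-0.0012,0,0.0059,0,0,0,0.03, -0.0006,0,0.0029,0,0,0,0.03, 0,0,0,0,0,0,0.03]'; python3 -c "
from meas import *
C=cur(); print('tcp in gap frame',((C[:3,3]-gap)@RP*1e3).round(1),observe()['force'].round(1))
b=get_image('scene')[:,:,::-1];cv2.imwrite('pics/s5.png',b)
g=cv2.cvtColor(b,cv2.COLOR_BGR2GRAY); zs=C[2,3]-.136+np.array([.03,.04,.05,.06,.1,.105])
print(ridge(g,zs))"
```

```text
clock: 22.35
position: [0.6365, -0.2525, 0.287]
ee_rot: [-0.231, -2.926, -0.025]
force: [-0.0, -0.0, -3.1]
width: 0.433
gripper_force: 50.0
clock: 22.72
position: [0.6366, -0.2526, 0.2784]
ee_rot: [-0.231, -2.926, -0.025]
force: [-0.6, -0.2, -4.0]
width: 0.432
gripper_force: 50.0
tcp in gap frame [  2.7   1.5 278.4] [-0.6 -0.2 -4. ]
[ 6.   6.   8.   8.5  3.5 -3.5]
```

It is 13 mm into the gap with no contact force, so I'll keep lowering.

```bash
python3 -m pendant '[-0.0012,0,0.0059,0,0,0,0.03, -0.0012,0,0.0059,0,0,0,0.03, -0.0012,0,0.0059,0,0,0,0.03, -0.0012,0,0.0059,0,0,0,0.03, 0,0,0,0,0,0,0.03]'; python3 -m pendant '[-0.0012,0,0.0059,0,0,0,0.03, -0.0012,0,0.0059,0,0,0,0.03, -0.0012,0,0.0059,0,0,0,0.03, -0.0012,0,0.0059,0,0,0,0.03, 0,0,0,0,0,0,0.03]';python3 -m pendant '[-0.0012,0,0.0059,0,0,0,0.03, -0.0012,0,0.0059,0,0,0,0.03, -0.0012,0,0.0059,0,0,0,0.03, -0.0012,0,0.0059,0,0,0,0.03, 0,0,0,0,0,0,0.03]'
```

```text
clock: 23.4
position: [0.6363, -0.2525, 0.2539]
ee_rot: [-0.231, -2.926, -0.025]
force: [1.0, -0.9, -2.7]
width: 0.431
gripper_force: 50.0
clock: 24.02
position: [0.6362, -0.2524, 0.2299]
ee_rot: [-0.231, -2.926, -0.025]
force: [0.4, -0.3, -3.4]
width: 0.431
gripper_force: 50.0
clock: 24.65
position: [0.636, -0.2524, 0.2058]
ee_rot: [-0.231, -2.926, -0.025]
force: [0.6, 0.1, -3.2]
width: 0.431
gripper_force: 50.0
```

```bash
python3 -m pendant '[-0.0012,0,0.0059,0,0,0,0.03, -0.0012,0,0.0059,0,0,0,0.03, -0.0012,0,0.0059,0,0,0,0.03, -0.0012,0,0.0059,0,0,0,0.03, 0,0,0,0,0,0,0.03]'; python3 -m pendant '[-0.0006,0,0.0029,0,0,0,0.03, -0.0006,0,0.0029,0,0,0,0.03, 0,0,0,0,0,0,0.03]'
```

```text
clock: 25.28
position: [0.6358, -0.2525, 0.1817]
ee_rot: [-0.231, -2.926, -0.025]
force: [0.0, -1.2, -3.2]
width: 0.43
gripper_force: 50.0
clock: 25.65
position: [0.636, -0.2526, 0.1763]
ee_rot: [-0.231, -2.926, -0.025]
force: [0.7, 0.6, -3.2]
width: 0.431
gripper_force: 50.0
```

```bash
for i in 1 2 3; do python3 -m pendant '[-0.0004,0,0.002,0,0,0,0.03, 0,0,0,0,0,0,0.03]' | grep -E "position|force: \["; done
```

```text
position: [0.6361, -0.2527, 0.1748]
force: [-0.9, 0.2, 0.7]
position: [0.6364, -0.2528, 0.1746]
force: [-2.4, 1.3, 13.7]
position: [0.6368, -0.2529, 0.1744]
force: [-3.8, 3.7, 24.6]
```

```bash
python3 -m pendant '[0.0004,0,-0.002,0,0,0,0.03, 0,0,0,0,0,0,0.03]' | grep -E "position|force: \["; python3 -m pendant '[0.0003,0,-0.0012,0,0,0,0.03, 0,0,0,0,0,0,0.03]' | grep -E "position|force: \["; python3 -c "
from meas import *
b=get_image('scene')[:,:,::-1];cv2.imwrite('pics/s6.png',b)
g=cv2.cvtColor(b,cv2.COLOR_BGR2GRAY)
# top faces at z=.155, y=-50..-40: should be one white run over all seven plates
np.set_printoptions(linewidth=250)
for z in(.150,.155):
  for yy in(-.052,-.045): x,v=prof(g,yy,z,-30,32); print(z,v[::4].astype(int))
for z in (.136,.130):
  for yy in(-.078,): x,v=prof(g,yy,z,-30,32); print('lug',z,v[::4].astype(int))
c=cv2.resize(b[225:350,265:405],None,fx=5,fy=4.5,interpolation=cv2.INTER_CUBIC); cv2.imwrite('pics/f.png',c)"
```

```text
position: [0.6368, -0.2528, 0.1746]
force: [-0.7, 1.3, 12.7]
position: [0.6364, -0.2528, 0.1747]
force: [-0.5, 0.3, 7.5]
0.15 [179 156 138 135 137 137 137 131 114  95 103 127 134 134 134 132 130 129 129 129 128 126 126 126 126 129 134 137 138 137 137]
0.15 [111 111 111 109 110 110 112 111 107 104 102 101  99  93  89  85  83  84  83  80  90 106 111 104 104 120 136 137 136 137 137]
0.155 [166 159 141 131 130 128 127 129 128 121 107 110 119 125 125 124 120 116 114 116 117 116 113 113 112 113 122 132 137 136 136]
0.155 [ 95  90  86  81  77  81  85  80  69  65  62  60  56  47  45  42  38  39  38  34  39  53  79  92  97 103 122 136 137 137 137]
lug 0.136 [124 156 184 190 189 189 190 181 143 110 106 132 169 187 189 188 189 190 184 148 124 145 181 189 188 188 189 181 143 114 139]
lug 0.13 [171 190 190 189 190 188 173 130 105 110 143 178 191 190 189 190 190 178 138 126 159 187 190 188 189 190 179 139 117 146 184]
```

View pics/f.png

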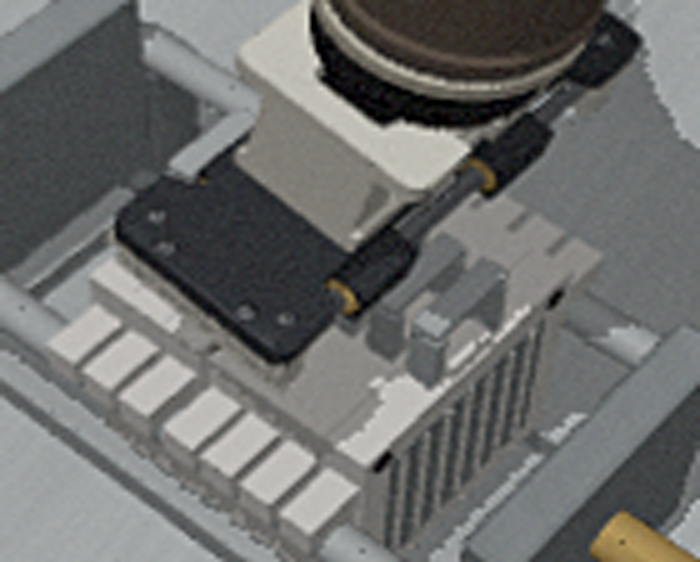

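Seven lugs lie level in one row on the near bar, crop (85,335) to (320,500), with the new plate fourth. It is seated, so I'll release it gently and rise.

```bash
python3 -m pendant '[0.0002,0,-0.001,0,0,0,0.03, 0,0,0,0,0,0,0.03, 0,0,0,0,0,0,0.042, 0,0,0,0,0,0,0.05, 0,0,0,0,0,0,0.06, 0,0,0,0,0,0,0.06, 0,0,0,0,0,0,0.06, 0,0,0,0,0,0,0.06]' 5; python3 -m pendant '[0.001,0,-0.005,0,0,0,0.06, 0.002,0,-0.01,0,0,0,0.06, 0.004,0,-0.02,0,0,0,0.06, 0.006,0,-0.03,0,0,0,0.06, 0.006,0,-0.03,0,0,0,0.06, 0.006,0,-0.03,0,0,0,0.06, 0.006,0,-0.03,0,0,0,0.06, 0.006,0,-0.03,0,0,0,0.06]'; python3 -m pendant '[0.04,0,-0.01,0,0,0,0.06, 0.04,0,-0.01,0,0,0,0.06, 0.04,0,-0.01,0,0,0,0.06, 0.04,0,-0.01,0,0,0,0.06, 0.04,0,-0.01,0,0,0,0.06, 0,0,0,0,0,0,0.06, 0,0,0,0,0,0,0.06]'; python3 -c "
from meas import *
np.set_printoptions(linewidth=250)
b=get_image('scene')[:,:,::-1];cv2.imwrite('pics/s7.png',b); t=get_image('top')[:,:,::-1];cv2.imwrite('pics/t7.png',t)
a=cv2.imread('pics/scene0.png').astype(int); d=np.abs(a-b).sum(2)>60
for nm,(x,y,w,h) in dict(spanner=(283,203,68,22),beaker=(362,208,34,44),flask=(408,212,46,70)).items(): print(nm,d[y:y+h,x:x+w].sum())
g=cv2.cvtColor(b,cv2.COLOR_BGR2GRAY)
x,v=prof(g,-.05,.155,-70,72); print('top faces',v[::4].astype(int))
for s in(-1,1):
  x,v=prof(g,s*.078+.001,.136,-70,72); print('lugs',s,v[::4].astype(int))
gt=cv2.cvtColor(t,cv2.COLOR_BGR2GRAY).astype(np.float32); xs=np.arange(-70,72,2)/1e3
for s in(-1,1):
  uv=proj('top',[gap+px*q+py*(s*.078+.001)+[0,0,.136] for q in xs]).astype(np.float32); print('top lugs',s,cv2.remap(gt,uv[:,0],uv[:,1],1).ravel().astype(int))
"
```

```text
clock: 27.95
position: [0.636, -0.2526, 0.1746]
ee_rot: [-0.231, -2.927, -0.025]
force: [-0.0, 1.1, -0.2]
width: 0.653
gripper_force: 0.0
clock: 28.95
position: [0.6374, -0.2531, 0.3661]
ee_rot: [-0.231, -2.928, -0.024]
force: [0.4, -0.8, -0.8]
width: 0.651
gripper_force: 0.0
clock: 29.82
position: [0.4547, -0.2237, 0.454]
ee_rot: [-0.23, -2.928, -0.025]
force: [-0.5, -0.5, -0.3]
width: 0.659
gripper_force: 0.0
spanner 705
beaker 119
flask 3
top faces [129 148 163 172 173 172 172 173 172 170 166 166 172 173 172 172 172 173 171 166 165 169 173 172 171 172 172 172 163 126 101 135 169 174 173 173 173 172 171 166 162 167 172 172 172 172 172 172 168 166 170 173 173 173 173 173 173 169 162 165 172 173
 173 173 173 173 173 149  87  51  62]
lugs -1 [136 138 150 165 173 173 172 173 170 149 117 118 150 171 173 172 173 172 157 121 109 140 168 173 172 172 173 163 130  97  96 120 155 173 174 173 173 174 163 130 105 136 166 174 173 173 174 162 125 100 129 164 174 172 172 174 168 135 101 117 159 174
 172 172 173 173 151 111  98 118 134]
lugs 1 [101 121 149 165 172 173 173 174 172 157 124 116 137 163 173 173 173 173 164 134 112 130 157 172 174 174 174 167 140 106 108 131 159 172 172 172 173 173 164 135 114 135 164 173 172 172 173 165 139 114 131 163 173 173 173 173 170 149 120 127 158 173
 173 172 172 172 154 122 116 136 148]
top lugs -1 [91 92 91 91 90 91 91 90 90 90 90 90 89 89 89 89 89 88 88 88 88 89 88 88 88 88 88 88 89 88 88 88 87 88 87 88 87 87 87 87 86 86 86 86 86 86 86 86 86 86 85 86 86 86 86 85 85 85 85 85 85 85 85 85 85 85 85 84 84 84 84]
top lugs 1 [ 70  70  69  69  69  69  69  68  68  68  68  67  67  67  66  66  65  65  64  64  64  73 110 164 205 218 221 221 210 177 139 126 155 198 219 224 225 225 220 200 162 159 199 220 224 225 224 220 202 160 151 189 216 223 224 224 222 209 167 148 177 211
 221 223 224 223 215 190 159 144 141]
```

```bash
python3 -c "
from cell import *
print(sign_off())"
```

```text
the job is handed in; nothing more can be done
None
```

The plate was lowered into the gap until it rested on the bars, then released and handed in at about 30 s; the last image shows both its lugs and its top edge level with the other six plates, with no unexpected contact force at any point. On the way, joint 7 read −2.743 at one point, just past its −2.74 range end, and the last check couldn't confirm the spanner or beaker, probably because the arm or its shadow covered them; both were undisturbed when checked before the grasp.

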